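Release the latched fan key on the drying cabinet's control box

ROBOT

A 7-joint arm with a two-finger parallel gripper is mounted at the origin on the work surface. World frame = base frame: x ahead of the robot, y to its left, z up, the work surface at z = 0. Lengths are in mm, angles in rad, forces in N, time in s.
With the tool pointing down it reaches from about 400 to 900 mm from the base axis. Payload 5.5 kg.
Tool frame: the origin (TCP) lies at the very end of the fingers, on their centre line; the grasp point (between the pads) lies 19 mm behind it; y points along the fingers, z is the direction in which the jaws open and shut, and the axes are right-handed (so a half turn about y gives the same grasp; the last joint's range is limited). The gripper opens to 92 mm and grips with 3 to 60 N. Pads are 19 mm wide; open, the fingers measure 130 mm over their backs; the gripper's body (75 mm by 190 mm) begins 47 mm behind the grasp point.
Start: joints at [-0.955, 0.501, -0.427, 1.55, 0.221, 1.138, -0.21], TCP at [224.555, 609.979, 226.729] pointing down, gripper open.
Joint ranges: [-2.88, 2.88], [-0.31, 2.03], [-1.54, 1.56], [0.2, 2.42], [-1.41, 4.55], [0.19, 2.02], [-2.57, 2.57]. Speed limits (rad/s): [2.57, 2.57, 3.14, 3.14, 3.14, 3.14, 3.14].

INTERFACE

Orientations are given as a unit quaternion [w, x, y, z].
In Python, from rig import r gives the robot as it stands. Calls block until the motion is done:
- r.goto(position, orientation): joint-space move of the TCP to a pose.
- r.movel(position, frame=None, velocity=150, threshold=None): straight line of the TCP; frame=None keeps the orientation; velocity is the mean speed in mm/s. With threshold (N) it stops when the force on the tool has changed by that much, and returns True; else False.
- r.movej(angles): joint-space move.
- r.set_gripper(opening, grasp_force=None): finger opening in mm; grasp_force is the grip in N (None keeps the last); returns when the fingers have stopped.
- r.hold(seconds).
- r.solve_ik(position, orientation): joint angles nearest the present ones, or None.
- r.state(): the state.
- r.grab_frame(name): name is "scene" or "top" or "wrist"; returns the picture (400x640x3 uint8, red, green, blue); there is no depth.
- r.calibration(name): a dict with "camera_matrix" (3x3 intrinsics, pixels), "dist_coeffs" ([k1, k2, p1, p2, k3] as OpenCV has them; the pictures are not rectified), "origin" and "attitude" of the camera in the world. Camera axes: x right, y down, z forward; pixel columns grow to the right and rows downward; lengths in mm; the calibration is good to about 2 mm. A picture is of the moment at which its call begins: read the wrist's pose just before it. calibration takes no time and is no camera call; for the wrist camera it gives the pose at the moment of the call.
A pose or a line that the arm cannot do raises r.IKError and nothing moves.
- r.finish_job(): hands the job in, once; it reports no verdict.
Trained networks look in the newest picture that a camera, given by its name, has taken for a name from the list of things; names that differ only in an ending like _2 or _b are one class to them, and where a whole thing is asked for, a point or a joint stands for the part that bears it (a point fixed in the world has none). Each returns a list of dicts, best first, with "confidence" (0 to 1); they miss things now and then, are a little off and sometimes report something else, mostly with a low value. They report only what shows in the picture. A call takes as long as a camera call.
- r.find_in(camera, thing): "extent" ([left, top, right, bottom] in pixels, round what is visible of it).
- r.pinpoint(camera, thing): "pixel" ([column, row] in pixels: a listed point, or the origin of a listed thing).
The state is a dict: "t": time; "q": joint angles; "qd": joint speeds; "joint_efforts": joint torques, N m; "eef_pos": TCP position; "eef_rot": TCP orientation; "ft_force": force on the tool from outside, world axes, zero at the start; "moment": the same for the moment, N m; "opening": finger opening in mm.
Only numpy, scipy, OpenCV 4.12 (cv2) and the standard library are available. Lean on these libraries where they do the work, as an engineer would, in place of code of your own. Each camera call takes 0.05 s, during which the arm holds its last target. There are 200 camera calls.

TASK

One of the four identical fan keys on the drying cabinet's control box has been left latched down. With a fingertip, tap every key lightly, in order from the one beside the blue dial to the far end, to feel which one it is; then press that key further down until its catch lets go, and take the finger away so that it springs up and all four stand level. Do not release it while tapping, do not push any of the other keys down, grip nothing, and leave the things standing around where they are.

Things in the scene. Friction and masses are not known exactly. Their poses are not given: they have to be found in the camera images.
- console: Grey control box fixed to the table, 170 x 300 mm, flat top 45 mm above the table. Origin: underside, 70 mm behind its robot-side edge, midway along; x away from the robot, y to the robot's left along the keys. Key places: x = -20 mm, y = 60, 8, -44, -96 mm. Round blue dial: x = -20, y = 118 mm, 34 mm across, 18 mm above the box.
- key_a: One of four identical cream keys, placed in any order; one is latched. Cap 36 (x) by 32 mm (y); origin: centre of its top. Up: 63 mm above the table, yields from 2 N, then 1 mm per 1.2 N. Latched: about 5 mm lower, rigid up to 5 N; pushed 2.5 mm further (about 11 N) its catch lets go and it springs up as the finger leaves. Stop: 9 mm below the up position.
- key_b: One of four identical cream keys, placed in any order; one is latched. Cap 36 (x) by 32 mm (y); origin: centre of its top. Up: 63 mm above the table, yields from 2 N, then 1 mm per 1.2 N. Latched: about 5 mm lower, rigid up to 5 N; pushed 2.5 mm further (about 11 N) its catch lets go and it springs up as the finger leaves. Stop: 9 mm below the up position.
- key_c: One of four identical cream keys, placed in any order; one is latched. Cap 36 (x) by 32 mm (y); origin: centre of its top. Up: 63 mm above the table, yields from 2 N, then 1 mm per 1.2 N. Latched: about 5 mm lower, rigid up to 5 N; pushed 2.5 mm further (about 11 N) its catch lets go and it springs up as the finger leaves. Stop: 9 mm below the up position.
- key_d: One of four identical cream keys, placed in any order; one is latched. Cap 36 (x) by 32 mm (y); origin: centre of its top. Up: 63 mm above the table, yields from 2 N, then 1 mm per 1.2 N. Latched: about 5 mm lower, rigid up to 5 N; pushed 2.5 mm further (about 11 N) its catch lets go and it springs up as the finger leaves. Stop: 9 mm below the up position.
- glaze_jar: Small green glass jar with a black lid, 36 mm across, 45 mm tall, standing on the rear part of the control box; origin: centre of its underside. Leave alone.
- scraper: Scraper with a wooden handle and a steel blade, 170 mm long, lying beside the control box; origin: underside, mid-length. Leave alone.
- brush_pot: Terracotta pot, 84 mm across and 100 mm tall, with brushes up to 220 mm above the table; origin: centre of its underside. Leave alone.
- vase: Fired clay vase, 92 mm across, 130 mm tall; origin: centre of its underside. Leave alone.
- bowl: Blue bowl, 110 mm across, 50 mm tall; origin: centre of its underside. Leave alone.
- lath: Black guide lath 200 x 24 x 8 mm lying flat; origin: centre of its underside. Leave alone.
- rolling_pin: Wooden rolling pin, 52 mm thick, 360 mm long over the handles, lying; origin: underside, mid-length. Leave alone.

How it is judged (in metres and radians):
On the way, in this order (a step that is already met when the one before it is completed fails the run):
1. a fingertip taps the key beside the dial (contact over 0.3 N) (((contact force between the fingers and key_a above 0.3 N and y of key_a in the frame of console between 0.034 and 0.2 m) or (contact force between the fingers and key_b above 0.3 N and y of key_b in the frame of console between 0.034 and 0.2 m) or (contact force between the fingers and key_c above 0.3 N and y of key_c in the frame of console between 0.034 and 0.2 m) or (contact force between the fingers and key_d above 0.3 N and y of key_d in the frame of console between 0.034 and 0.2 m))).
2. a fingertip taps the second key from the dial (contact over 0.3 N) (((contact force between the fingers and key_a above 0.3 N and y of key_a in the frame of console between -0.018 and 0.034 m) or (contact force between the fingers and key_b above 0.3 N and y of key_b in the frame of console between -0.018 and 0.034 m) or (contact force between the fingers and key_c above 0.3 N and y of key_c in the frame of console between -0.018 and 0.034 m) or (contact force between the fingers and key_d above 0.3 N and y of key_d in the frame of console between -0.018 and 0.034 m))).
3. a fingertip taps the third key from the dial (contact over 0.3 N) (((contact force between the fingers and key_a above 0.3 N and y of key_a in the frame of console between -0.07 and -0.018 m) or (contact force between the fingers and key_b above 0.3 N and y of key_b in the frame of console between -0.07 and -0.018 m) or (contact force between the fingers and key_c above 0.3 N and y of key_c in the frame of console between -0.07 and -0.018 m) or (contact force between the fingers and key_d above 0.3 N and y of key_d in the frame of console between -0.07 and -0.018 m))).
4. a fingertip taps the last key, farthest from the dial (contact over 0.3 N) (((contact force between the fingers and key_a above 0.3 N and y of key_a in the frame of console between -0.2 and -0.07 m) or (contact force between the fingers and key_b above 0.3 N and y of key_b in the frame of console between -0.2 and -0.07 m) or (contact force between the fingers and key_c above 0.3 N and y of key_c in the frame of console between -0.2 and -0.07 m) or (contact force between the fingers and key_d above 0.3 N and y of key_d in the frame of console between -0.2 and -0.07 m))).
5. the latched key has been released after the taps: all four keys stand fully up (z of each of key_a, key_b, key_c, key_d in the frame of console above 0.062 m), for 0.2 s.
At the end, for the whole second after the job is handed in: All four keys stand fully up (tops within 1 mm of 63 mm above the table) and no loose thing is more than 20 mm from where it stood (all of step 5 and distance of each of glaze_jar, scraper, brush_pot, vase, bowl, lath, rolling_pin from where it was at the start of the episode below 0.02 m); the robot touches nothing.
It fails at once if a key that was up is pushed down more than 4.5 mm ((z of key_a in the frame of console below 0.0585 m and distance of key_a from where it was at the start of the episode above 0.0045 m) or (z of key_b in the frame of console below 0.0585 m and distance of key_b from where it was at the start of the episode above 0.0045 m) or (z of key_c in the frame of console below 0.0585 m and distance of key_c from where it was at the start of the episode above 0.0045 m) or (z of key_d in the frame of console below 0.0585 m and distance of key_d from where it was at the start of the episode above 0.0045 m)).
It fails at once if something standing around is gripped, lifted or shoved (moved more than 20 mm) (distance of any of glaze_jar, scraper, brush_pot, vase, bowl, lath, rolling_pin from where it was at the start of the episode above 0.02 m).
It also fails if it takes over 45 s, if anything falls off the work surface, if the arm or the gripper's body presses on something with over 40 N, if the wrist force passes 120 N, or if a joint passes its speed limit or range.

## Working session

There is one attempt and no reset: what is moved stays moved. The work goes in short steps, each a Python script; the robot and the scene stay as the last script left them, time stands still between calls to the robot, and variables do not carry over. Pictures are saved under pics/ and viewed, about 8 in all and at most 12, crops included, and the job is handed in when it is done.

```bash
mkdir -p pics; ls; python3 - <<'E'
from rig import r
import cv2, numpy as np
for n in ["top","scene"]:
    im=r.grab_frame(n); cv2.imwrite(f"pics/{n}1.png",im[:,:,::-1])
    for t in ["console","key_a","glaze_jar","scraper","brush_pot","vase","bowl"]:
        print(n,t,[(np.round(d["pixel"]),round(d["confidence"],2)) for d in r.pinpoint(n,t)][:6])
    print(r.calibration(n))
s=r.state();print(s["t"],s["eef_pos"],s["eef_rot"],s["ft_force"],s["opening"])
E
```

```text
pics
top console [(array([318., 198.]), 0.79)]
top key_a [(array([349., 190.]), 0.61), (array([302., 204.]), 0.53), (array([316., 201.]), 0.44), (array([333., 197.]), 0.42)]
top glaze_jar [(array([289., 176.]), 0.68)]
top scraper [(array([382., 177.]), 0.95)]
top brush_pot [(array([221., 150.]), 0.65)]
top vase [(array([320., 126.]), 0.81), (array([332., 196.]), 0.3)]
top bowl [(array([190., 212.]), 0.86)]
{'camera_matrix': array([[383.4529304 ,   0.        , 318.83075117],
       [  0.        , 383.4529304 , 194.13298966],
       [  0.        ,   0.        ,   1.        ]]), 'dist_coeffs': array([-0.0953685,  0.       ,  0.       ,  0.       ,  0.       ]), 'origin': array([ 337.16025944,   32.29375967, 1177.60002645]), 'attitude': array([ 0.07152486, -0.68798665,  0.71830257, -0.07483307])}
scene console [(array([330., 225.]), 0.78)]
scene key_a [(array([337., 205.]), 0.62), (array([357., 216.]), 0.57), (array([300., 197.]), 0.5), (array([320., 203.]), 0.45)]
scene glaze_jar [(array([352., 241.]), 0.57), (array([319., 202.]), 0.24)]
scene scraper [(array([261., 211.]), 0.59)]
scene brush_pot [(array([411., 330.]), 0.95), (array([318., 203.]), 0.23)]
scene vase [(array([276., 289.]), 0.68)]
scene bowl [(array([478., 279.]), 0.63)]
{'camera_matrix': array([[363.70052661,   0.        , 325.8508521 ],
       [  0.        , 363.70052661, 199.3569063 ],
       [  0.        ,   0.        ,   1.        ]]), 'dist_coeffs': array([0.00762022, 0.        , 0.        , 0.        , 0.        ]), 'origin': array([1187.93743895,  361.36033992,  744.14479906]), 'attitude': array([-0.20402605,  0.45057292,  0.796974  , -0.34668411])}
0.8 [224.55895328 610.02071246 226.79071415] [ 0.69618261 -0.69609074  0.12406379 -0.12407911] [0.45535038 0.26636857 0.62701829] 91.76199012131288
```

```bash
cat > h.py <<'E'
from rig import r
import cv2, numpy as np
from scipy.spatial.transform import Rotation as R
def rot(q): return R.from_quat(np.roll(q,-1)).as_matrix()
def ray(c,px,z,A=None):
    u=cv2.undistortPoints(np.array([[px]],float),c["camera_matrix"],c["dist_coeffs"])[0,0]
    d=rot(c["attitude"])@np.array([u[0],u[1],1]); o=np.array(c["origin"])
    return o+d*(z-o[2])/d[2]
E
python3 - <<'E'
from h import *
c=r.calibration("top")
for n,p,z in [("con",(318,198),0),("k",(349,190),63),("k",(333,197),63),("k",(316,201),63),("k",(302,204),63),("jar",(289,176),45),("scr",(382,177),0),("pot",(221,150),0),("vase",(320,126),0),("bowl",(190,212),0)]:
    print(n,ray(c,p,z).round(1))
print(rot(r.state()["eef_rot"]).round(2))
im=cv2.imread("pics/top1.png")[90:290,150:450]; im2=cv2.resize(im,(800,533),interpolation=cv2.INTER_CUBIC)
cv2.imwrite("pics/topc.png",im2)
E
```

```text
con [572.5  24.5   0. ]
k [580.2 -68.4  63. ]
k [561.  -19.7  63. ]
k [551.1  31.2  63. ]
k [543.9  72.9  63. ]
jar [635.7 110.3  45. ]
scr [ 631.7 -181.6    0. ]
pot [744.4 331.8   0. ]
vase [812.1   7.7   0. ]
bowl [544.8 428.3   0. ]
[[ 0.94  0.    0.35]
 [-0.35  0.    0.94]
 [-0.   -1.    0.  ]]
```

View pics/topc.png

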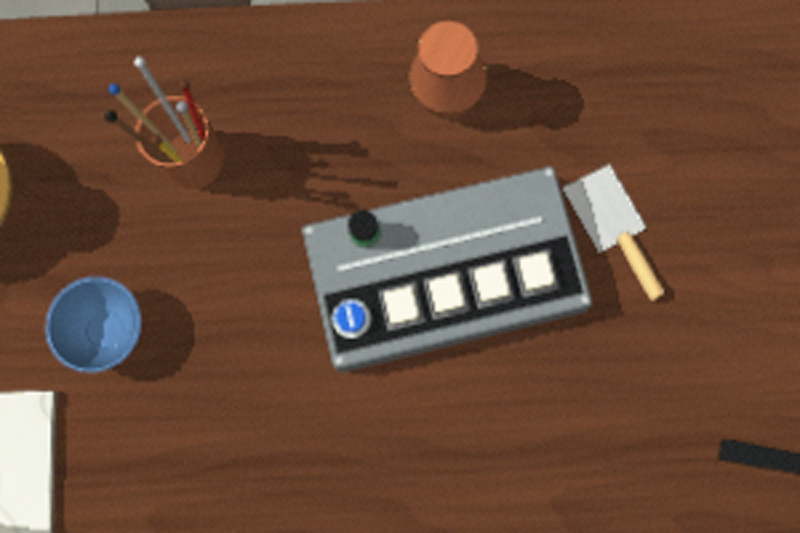

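View pics/scene1.png

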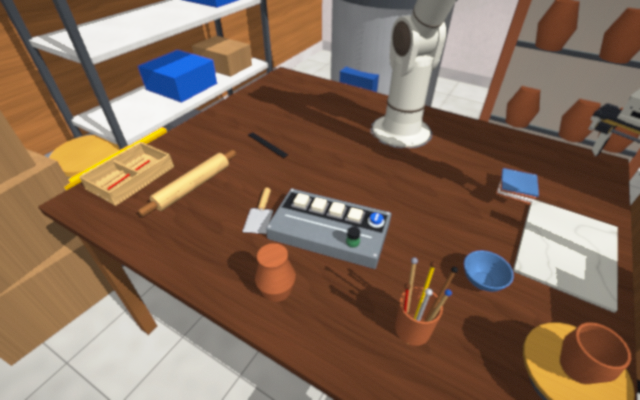

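The top view shows the dial at crop (351,318) and the keys at (401,305), (447,293), (491,282) and (536,271). The jar is behind them. I'll close the gripper, move above the console and look from there.

```bash
python3 - <<'E'
from h import *
c=r.calibration("top")
P=np.array([ray(c,(150+x/2.667,90+y/2.667),63) for x,y in [(401,305),(447,293),(491,282),(536,271)]])
print(P.round(1))
d=P[0]-P[3]; yaw=np.arctan2(-d[0],d[1]); print("yaw",yaw, np.linalg.norm(d))
r.set_gripper(0)
cands=[]
for s in (0,np.pi):
    # tool y down, tool z along console x
    z=np.array([np.cos(yaw+s),np.sin(yaw+s),0]); y=np.array([0,0,-1.]); x=np.cross(y,z)
    q=np.roll(R.from_matrix(np.c_[x,y,z]).as_quat(),1)
    p=P[:3].mean(0)+[-30,0,150]
    j=r.solve_ik(p,q); print(s,j)
    if j is not None: cands.append((np.abs(np.array(j)-r.state()["q"]).max(),q,p))
_,q,p=min(cands,key=lambda a:a[0]); np.save("q.npy",q)
r.goto(p,q); print(r.state()["t"],r.state()["eef_pos"],r.state()["opening"])
c=r.calibration("wrist")
im=r.grab_frame("wrist"); cv2.imwrite("pics/w1.png",im[:,:,::-1])
for k in r.pinpoint("wrist","key_a"): print(k["confidence"],np.round(k["pixel"]),ray(c,k["pixel"],63).round(1))
E
```

```text
[[543.   77.8  63. ]
 [554.3  26.3  63. ]
 [564.7 -23.1  63. ]
 [575.  -74.   63. ]]
yaw 0.20803244101089863 155.13301463601817
0 [-0.15212442  0.26047757  0.05800863  1.89239501 -0.01787003  0.989212
  0.12178163]
3.141592653589793 [-1.08337541  0.63762313  1.3636938   1.91810693 -0.68445994  1.17169628
 -2.39482508]
4.575 [524.05430531  28.55275552 212.95929795] 0.6713603659878806
0.84 [352. 191.] [557.2  28.   63. ]
0.79 [350. 240.] [567.1 -22.7  63. ]
0.67 [353. 138.] [545.9  78.3  63. ]
```

View pics/w1.png

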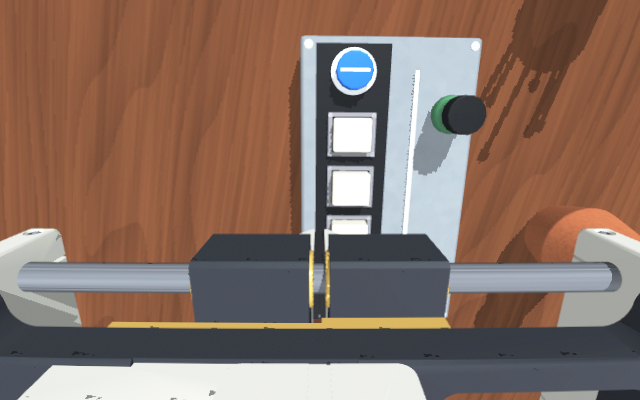

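The wrist view shows the dial at (353,70), then key 1 at (352,135) and key 2 at (351,188). Both agree with the top view, so I'll tap now.

```bash
python3 - <<'E'
from h import *
q=np.load("q.npy")
P1=np.array([545,77.8]); d=np.array([10.7,-50.9])
zs=[]
r.movel([*P1,85],velocity=120)
for i in range(4):
    p=P1+i*d
    if i: r.movel([*p,85],velocity=100)
    r.movel([*p,67],velocity=60); r.hold(0.15)
    f0=r.state()["ft_force"][2]
    hit=r.movel([*p,60.8],velocity=8,threshold=1.5)
    first=hit
    if not hit: 
        s=r.state();print("   no hit",s["eef_pos"][2],s["ft_force"][2]-f0)
        hit=r.movel([*p,56.5],velocity=8,threshold=1.5)
    s=r.state(); zs.append(s["eef_pos"][2])
    print(i+1,first,hit,np.round(s["eef_pos"],2),"dF",round(s["ft_force"][2]-f0,2),"t",round(s["t"],2))
    r.movel([*p,85],velocity=60)
print(r.state()["t"])
E
```

```text
no hit 60.819971930583584 -0.28031291998295216
1 False True [545.1   77.82  58.2 ] dF 2.99 t 7.9
2 True True [555.72  26.88  62.63] dF 2.67 t 10.32
3 True True [566.47 -24.03  62.66] dF 3.62 t 12.68
4 True True [577.16 -74.92  62.66] dF 2.1 t 15.03
15.5583
```

Key 1, beside the dial, is the latched one: contact at 58.2 mm against about 62.65 mm for the others. I'll press it now.

```bash
python3 - <<'E'
from h import *
P=[545,77.8]
r.movel([*P,85],velocity=120); r.movel([*P,64],velocity=50); r.hold(0.15)
f0=r.state()["ft_force"][2]
for z in (57,56,55.4,54.8,54.5):
    h=r.movel([*P,z],velocity=8,threshold=20); s=r.state()
    print(z,h,s["eef_pos"][2].round(2),round(s["ft_force"][2]-f0,2))
    if h: break
r.hold(0.2); s=r.state(); print(s["eef_pos"][2],s["ft_force"][2]-f0)
r.movel([*P,67],velocity=30)
r.movel([*P,85],velocity=60); r.hold(.15)
f0=r.state()["ft_force"][2]
r.movel([*P,67],velocity=60); r.hold(.15)
h=r.movel([*P,60.8],velocity=8,threshold=1.5); s=r.state(); print("check",h,s["eef_pos"],s["ft_force"][2]-f0)
r.movel([*P,85],velocity=60); r.movel([515,30,213],velocity=150)
im=r.grab_frame("wrist"); cv2.imwrite("pics/w2.png",im[:,:,::-1]); print(r.state()["t"],r.state()["ft_force"])
im=r.grab_frame("scene")[180:250,260:400]; cv2.imwrite("pics/s2.png",cv2.resize(im,(800,400),interpolation=cv2.INTER_CUBIC)[:,:,::-1])
E
```

```text
57 False 57.67 5.88
56 False 56.71 7.51
55.4 False 56.22 7.26
54.8 False 55.79 9.72
54.5 False 55.58 9.81
55.551096500500535 10.633063137688714
check True [545.01988984  77.83179159  62.65915308] 0.9392822896467306
23.9583 [ 0.44660462 -0.33330436 -0.42574121]
```

View pics/s2.png

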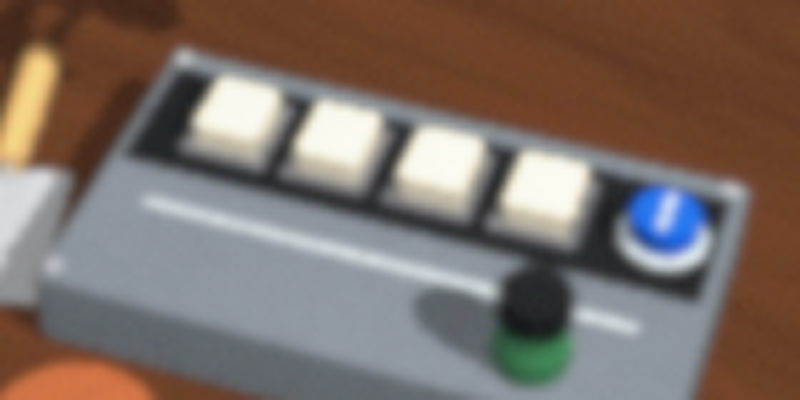

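In the crop, all four keys stand level: the one beside the dial at (545,190), the others at (440,160), (340,130) and (237,110). The jar hasn't moved. The re-tap met key 1 at 62.66 mm, the same height as the others.

```bash
python3 -c "
from rig import r
r.finish_job(); print(r.state()['t'])"
```

```text
the job is handed in; nothing more can be done
the job is handed in; nothing more can be done
```

The latched key was the one beside the blue dial. It is now released, all four keys stand level, and I've handed the job in; no verdict is reported.

- **Tapping:** I tapped the four keys in order from the dial with the closed fingertips, at about 2–4 N. The key beside the dial met the finger at 58.2 mm, the other three at about 62.65 mm.
- **Release:** I pressed the key beside the dial to about 55.5 mm, where the force read about 10.6 N, then lifted the finger away.
- **Checks after release:** A light re-tap met that key at 62.66 mm, level with the others. The scene picture shows all four keys level and the jar where it was. The arm finished about 213 mm up, touching nothing, at about 24 s of the 45 s limit.
- **Not checked:** I did not measure the other loose things again afterwards. The arm's route kept clear of them. The force on the re-tap read only 0.9 N, below the 1.5 N stop threshold, so that check rests on the contact height and the picture.

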